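# Weigh the tall seed cup

### The arm

A 6-joint arm with a two-finger parallel gripper is mounted at the origin on the work surface. World frame = base frame: x ahead of the robot, y to its left, z up, the work surface at z = 0. Lengths are in mm, angles in rad, forces in N, time in s.
With the tool pointing down it reaches from about 275 to 750 mm from the base axis. Payload 10.2 kg.
Tool frame: the origin (TCP) lies midway between the tips of the shut fingers; the grasp point (between the pads) lies grasp_offset behind it (grasp_offset is the distance from the TCP to the grasp point, in mm); x points along the fingers, z is the direction in which the jaws open and shut, and the axes are right-handed (so a half turn about x gives the same grasp; the last joint's range is limited). The gripper opens to 85 mm and grips with 20 to 120 N. Pads are 22 mm wide; open, the fingers measure 114 mm over their backs; the gripper's body (76 mm by 85 mm) begins 54 mm behind the grasp point. The pads swing forward as they close: fully open they stand 13 mm farther back than shut.
Start: joints at [-1.358, 0.313, 1.498, -0, 1.331, -0.223], TCP at [221.61, -475.941, 208.594] pointing down, gripper open.
Joint ranges: [-2.94, 2.94], [-0.97, 2.17], [0.19, 2.56], [-1.23, 4.37], [0.02, 3.11], [-2.88, 2.88]. Speed limits (rad/s): [2.39, 2.39, 3.01, 3.14, 3.14, 3.14].

### API

Orientations are given as a unit quaternion [w, x, y, z].
In Python, from rig import sense, capture, calibration, finish_job, grasp_offset gives the robot as it stands.
- The arm moves only by the shell command python3 -m jog 'ROWS' [FORCE]. ROWS is JSON, a list of rows, each an object with "linear": the shift along the tool's x, y, z scaled (see below), a list of three; "rotation": the turn, a rotation vector about the tool's x, y, z scaled (see below), a list of three; "grip": the finger opening in mm, from 0 to 85.4. A call has 1 to 20 rows; each row is the pose to reach, as a shift and turn from the pose measured when the call began, along the tool's axes at that moment; what a row does not reach only later rows make up. The controller multiplies each number of a shift by 0.3 m and each number of a turn by 0.5 rad. A row lasts 1/12 s, in which the tool goes at most 41.7 mm and 7.16 degrees, less where a joint would pass 70% of its speed; a pose out of reach is approached as far as the arm can. A call with a number of a shift or a turn outside -1 to 1 is refused whole. A call with a gripper value outside its range is refused whole. The fingers move at their own pace and stop on an object; FORCE is the grip in N (left out, the last holds). Time passes only in rows, so rows that repeat a pose let the fingers close. It gives the time, the measured TCP pose, the force and the opening at its end, in the units of the state.
- sense(): the state, without advancing time (a new reading comes with each control period).
- capture(name): name is "scene" or "top" or "wrist"; returns (picture, depth): 384x512x3 uint8, red, green, blue; 384x512 float32, mm along the optical axis (not along the pixel's ray), 0 where there is no reading.
- calibration(name): a dict with "intrinsics" (3x3 intrinsics, pixels), "dist" ([k1, k2, p1, p2, k3] as OpenCV has them; the pictures are not rectified), "world_from_camera" (4x4, takes a point from camera to world coordinates). Camera axes: x right, y up, looking along -z (the intrinsics and any distortion apply to the point x, -y, -z); pixel columns grow to the right and rows downward; lengths in mm; the calibration is good to about 2 mm. A picture is of the moment at which its call begins: read the wrist's pose just before it. calibration takes no time and is no camera call; for the wrist camera it gives the pose at the moment of the call.
- finish_job(): hands the job in, once; it reports no verdict.
The state is a dict: "time_s": time; "joints": joint angles; "dq": joint speeds; "tau": joint torques, N m; "eef_pos": TCP position; "ee_rot": TCP orientation; "force": force on the tool from outside, world axes, zero at the start; "wrist_torque": the same for the moment, N m; "grip_width": opening from 0.0 (shut) to 1.0 (fully open).
Only numpy, scipy, OpenCV 4.12 (cv2) and the standard library are available. Lean on these libraries where they do the work, as an engineer would, in place of code of your own. Each camera call takes 0.05 s, during which the arm holds its last target.

### The job

Pick up the tallest of the three lidded white seed-sample cups and set it gently, upright and centred, on the balance's small raised round pan, then let go of it. Do not drop it, and leave the other two lidded cups standing where they are.

Things in the scene. Friction and masses are not known exactly. Their poses are not given: they have to be found in the camera images.
- tall_cup_center (a point): the tall cup to be weighed: upright closed white plastic cylinder, 48 mm diameter and 78 mm high overall; its top 16 mm is a narrower lid of 38 mm diameter with a grey disc on top, so that the straight body is 62 mm high. Loose, 0.08 to 0.15 kg. The point is the cup's centre, 39 mm above its underside; z points up along its axis. It is the tallest of three such cups on the table, which may swap places.
- pan_top (a point): centre of the upper face of the balance's pan: a flat level steel disc without a rim, 72 mm diameter, 7 mm thick, its upper face 80 mm above the table, on a 20 mm stem. Below it is the balance's white housing (200 x 150 mm, 50 mm high, fixed to the table), which reaches 135 mm from the pan's axis along -x (the side with the display and keys), 65 mm along +x and 75 mm to either side along y. z points up; the pan does not move under load.
- short_cup_center (a point): bystander: short white lidded cup, 48 mm diameter (lid 38 mm), 50 mm high, loose. The point is its centre, 25 mm above the table.
- squat_cup_center (a point): bystander: squat wide white lidded cup, 66 mm diameter (lid 56 mm), 38 mm high, loose. The point is its centre, 19 mm above the table.
Things that resemble listed ones, but are neither listed nor needed, are in the scene too. Leave any yellow look-alike of the part that bears tall_cup_center alone. Leave any green look-alike of the part that bears pan_top alone.

How it is judged (in metres and radians):
At the end, for the whole second after the job is handed in: The tall cup stands upright (within 7 degrees) and at rest on the balance's pan, lid up, its axis within 15 mm of the pan's centre and its underside on the pan (within 5 mm in height), released; the short and squat cups are within 30 mm of where they began (horizontal distance between tall_cup_center and pan_top below 0.015 m and z of tall_cup_center in the frame of pan_top between 0.034 and 0.044 m and angle between tall_cup_center's own z axis and vertical below 0.12 rad and linear speed of tall_cup below 0.02 m/s and contact force between tall_cup and the fingers below 0.05 N and distance of each of short_cup_center, squat_cup_center from where it was at the start of the episode below 0.03 m); the robot touches nothing.
It fails at once if the tall cup is dropped or thrown (faster than 0.5 m/s, as after a fall of 13 mm, touching nothing) (contact force between tall_cup and anything else below 0.05 N and linear speed of tall_cup above 0.5 m/s).
It fails at once if the short or the squat cup is moved 30 mm or more, or tipped over 20 degrees (distance of any of short_cup_center, squat_cup_center from where it was at the start of the episode above 0.03 m or angle between any of short_cup_center, squat_cup_center's own z axis and vertical above 0.35 rad).
It also fails if it takes over 35 s, if anything falls off the work surface, if the arm or the gripper's body presses on something with over 40 N, if the wrist force passes 120 N, or if a joint passes its speed limit or range.

## Working session

There is one attempt and no reset: what is moved stays moved. The work goes in short steps, Python scripts to look and compute and a shell command to move; the robot and the scene stay as the last step left them, time stands still between calls to the robot, and variables do not carry over. Pictures are saved under pics/ and viewed, and the job is handed in when it is done.

```bash
mkdir -p pics; ls
python3 - <<'E'
from rig import sense,capture,calibration,grasp_offset
import cv2,numpy as np
s=sense();print(s,grasp_offset)
for n in("scene","top"):
    p,d=capture(n);cv2.imwrite(f"pics/{n}0.png",p[:,:,::-1]);np.savez(f"{n}0.npz",p=p,d=d);c=calibration(n);print(n,c)
E
```

```text
pics
{'time_s': 0.0, 'joints': array([-1.35839510e+00,  3.13449483e-01,  1.49847746e+00, -7.94486586e-06,
        1.33099372e+00, -2.23402114e-01]), 'dq': array([ 7.75885921e-04, -5.71410219e-05,  5.58194253e-05, -8.28892000e-04,
        1.19990468e-03,  2.96563672e-04]), 'tau': array([ 2.07819205e-03, -4.12258565e+01, -2.59740615e+01, -9.30058036e-05,
        4.13689879e-03, -4.81699067e-05]), 'eef_pos': array([ 221.54385572, -475.63410684,  208.02016185]), 'ee_rot': array([ 0.59593542,  0.38041717,  0.59659964, -0.37975336]), 'force': array([ 0.8630548 ,  0.14356543, -0.60962878]), 'wrist_torque': array([-0.01471355,  0.03182761, -0.00157524]), 'grip_width': 1.0008975350370648} 18.700000000000003
scene {'intrinsics': array([[404.36891311,   0.        , 251.90935692],
       [  0.        , 404.36891311, 189.92154996],
       [  0.        ,   0.        ,   1.        ]]), 'dist': array([-0.11991253,  0.        ,  0.        ,  0.        ,  0.        ]), 'world_from_camera': array([[-8.33538827e-01, -4.59526010e-01,  3.06673881e-01,
         8.91039217e+02],
       [ 5.52409817e-01, -7.00804073e-01,  4.51350246e-01,
         3.39822802e+02],
       [ 7.51112758e-03,  5.45627617e-01,  8.37994085e-01,
         9.39274348e+02],
       [ 0.00000000e+00,  0.00000000e+00,  0.00000000e+00,
         1.00000000e+00]])}
top {'intrinsics': array([[496.60467419,   0.        , 261.55730459],
       [  0.        , 496.60467419, 186.3151052 ],
       [  0.        ,   0.        ,   1.        ]]), 'dist': array([0.05225013, 0.        , 0.        , 0.        , 0.        ]), 'world_from_camera': array([[-1.72635811e-02,  9.94673427e-01, -1.01620578e-01,
         4.42438029e+02],
       [-9.99573104e-01, -1.95653969e-02, -2.16980566e-02,
        -1.21284600e+02],
       [-2.35707273e-02,  1.01202610e-01,  9.94586574e-01,
         1.42408735e+03],
       [ 0.00000000e+00,  0.00000000e+00,  0.00000000e+00,
         1.00000000e+00]])}
```

View pics/scene0.png

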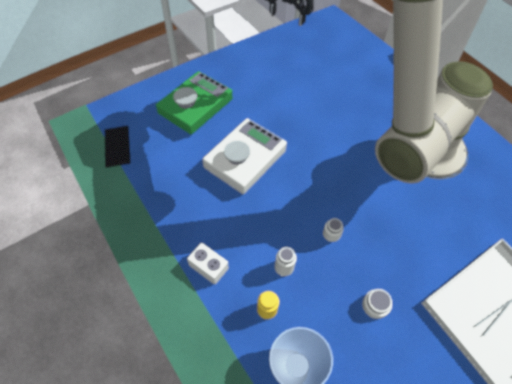

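View pics/top0.png

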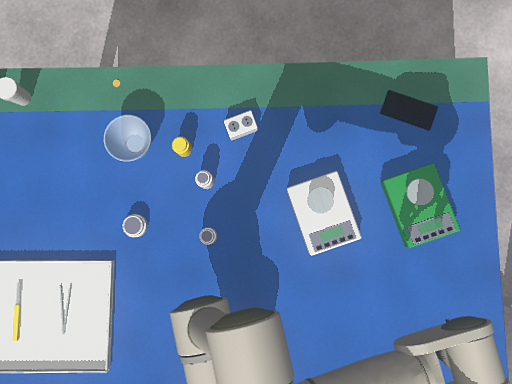

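The candidates for the tall cup are these:

| Object | scene pixel | top pixel |
|---|---|---|
| Slim white cup | (285,262) | (204,179) |
| Short white cup | (333,230) | (207,236) |
| Squat white cup | (377,304) | (134,225) |
| Yellow look-alike | (268,305) | (181,147) |
| White object at the edge | – | (12,90) |

The pan is on the white balance, at scene (236,152) and top (320,197). The green balance is the decoy. I'll check my choice by measured height and a close crop.

```bash
cat > h.py <<'E'
import numpy as np,cv2
from rig import calibration
def world(n,d,c=None):
    c=c or calibration(n);K=c["intrinsics"];T=c["world_from_camera"]
    h,w=d.shape;u,v=np.meshgrid(np.arange(w),np.arange(h))
    q=cv2.undistortPoints(np.stack([u,v],-1).reshape(-1,1,2).astype(float),K,c["dist"]).reshape(h,w,2)
    P=np.stack([q[...,0]*d,-q[...,1]*d,-d],-1)
    W=P@T[:3,:3].T+T[:3,3]; W[d<=0]=np.nan
    return W
def cir(pts):
    return cv2.minEnclosingCircle(pts.astype(np.float32))
E
python3 - <<'E'
from h import *
for n,L in(("top",dict(tall=(204,179),short=(207,236),squat=(134,225),yel=(181,147),pan=(320,197),gp=(420,192))),("scene",dict(tall=(285,255),short=(333,226),squat=(377,300),yel=(268,300),pan=(236,152),gp=(184,97)))):
    z=np.load(n+"0.npz");W=world(n,z["d"])
    for k,(u,v) in L.items():
        sub=W[v-20:v+21,u-20:u+21].reshape(-1,3)
        zt=np.nanmedian(W[v-2:v+3,u-2:u+3,2])
        c=W[v,u]
        m=(abs(sub[:,2]-zt)<5)&(np.hypot(*(sub[:,:2]-c[:2]).T)<55)
        s=sub[m];(cx,cy),r=cir(s[:,:2]);print(n,k,"ztop",zt.round(1),"mean",s.mean(0).round(1),"circ",round(cx,1),round(cy,1),round(r,1),m.sum())
    t=W[300:305,170:180] if n=="scene" else W[280:290,150:160]
    print("table z?",np.nanmedian(W[...,2]))
a=cv2.imread("pics/scene0.png")[180:340,230:420];b=cv2.imread("pics/top0.png")[120:260,100:260]
cv2.imwrite("pics/crop.png",np.hstack([cv2.resize(a,(420,354)),cv2.resize(b,(380,354))]))
E
```

```text
top tall ztop 79.9 mean [607.4  69.3  79.7] circ 606.8 69.1 19.0 132
top short ztop 52.0 mean [449.2  62.8  51. ] circ 449.0 62.4 18.8 130
top squat ztop 39.1 mean [481.6 270.4  39.4] circ 483.1 271.4 29.3 288
top yel ztop 79.6 mean [701.1 133.   79.2] circ 701.0 133.4 19.2 140
top pan ztop 79.9 mean [ 539.8 -250.1   80.1] circ 540.4 -250.2 36.0 506
top gp ztop 82.0 mean [ 556.6 -516.3   80.7] circ 557.0 -516.3 35.7 463
table z? 0.9003108407221134
scene tall ztop 78.0 mean [608.5  67.7  78.1] circ 607.8 67.1 20.2 200
scene short ztop 50.7 mean [449.8  61.   50.1] circ 448.5 60.7 19.8 169
scene squat ztop 38.6 mean [483.2 268.8  38.1] circ 482.0 268.7 29.1 445
scene yel ztop 78.7 mean [703.5 132.2  78.3] circ 703.2 130.8 19.1 220
scene pan ztop 80.7 mean [ 542.2 -251.4   80.4] circ 541.2 -253.5 36.1 428
scene gp ztop 80.3 mean [ 558.8 -516.9   80.2] circ 557.1 -518.2 37.3 326
table z? -0.4379106979407652
```

View pics/crop.png

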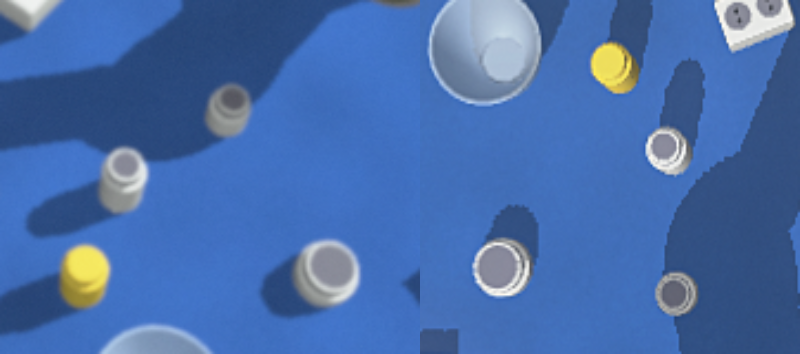

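The slim white cup is about 79 mm tall, at roughly (607.5, 68.3). It is white, not the yellow one, and the crop confirms it: left half (124,180), right half (667,150). The pan is at about (541, −251), z 80.

Next I'll work out the moves in tool axes.

```bash
cat >> h.py <<'E'
from scipy.spatial.transform import Rotation as Ro
from rig import sense
def R(s=None):
    q=(s or sense())["ee_rot"];return Ro.from_quat([q[1],q[2],q[3],q[0]])
def to(p):
    s=sense();r=R(s);d=r.inv().apply(np.array(p)-s["eef_pos"])
    print("t",round(s["time_s"],2),"pos",s["eef_pos"].round(1),"linear",(d/300).round(3),"rows",round(np.linalg.norm(d)/41.7,1))
    M=r.as_matrix();Y=M[:,0];tgt=np.array([0,0,-1.])
    e=np.cross(Y,tgt);print("jaw dir",M[:,2].round(3),"x",Y.round(3),"rot to vertical (scaled)",(r.inv().apply(e)/0.5).round(3),"force",s["force"].round(2),"grip",round(s["grip_width"],3),"j",s["joints"].round(2))
E
python3 - <<'E'
from h import *
to([607.5,68.3,208]); to([607.5,68.3,120])
W=world("top",np.load("top0.npz")["d"]);print(W[125,240])
E
```

```text
t 0.1 pos [ 221.6 -475.7  208.1] linear [ 0.002  1.932 -1.101] rows 16.0
jaw dir [ 0.422 -0.907 -0.001] x [-0.     0.001 -1.   ] rot to vertical (scaled) [-0.    -0.002 -0.001] force [-0.55 -0.08  0.88] grip 0.998 j [-1.36  0.31  1.5   0.    1.33 -0.22]
t 0.1 pos [ 221.6 -475.7  208.1] linear [ 0.295  1.932 -1.1  ] rows 16.1
jaw dir [ 0.422 -0.907 -0.001] x [-0.     0.001 -1.   ] rot to vertical (scaled) [-0.    -0.002 -0.001] force [-0.55 -0.08  0.88] grip 0.998 j [-1.36  0.31  1.5   0.    1.33 -0.22]
[759.21864783 -33.12531623  43.24477036]
```

```bash
python3 -m jog '[{"linear":[0,0.12,-0.068],"rotation":[0,0,0],"grip":85},{"linear":[0,0.24,-0.137],"rotation":[0,0,0],"grip":85},{"linear":[0,0.36,-0.205],"rotation":[0,0,0],"grip":85},{"linear":[0,0.48,-0.274],"rotation":[0,0,0],"grip":85},{"linear":[0,0.6,-0.342],"rotation":[0,0,0],"grip":85},{"linear":[0,0.72,-0.41],"rotation":[0,0,0],"grip":85},{"linear":[0,0.84,-0.479],"rotation":[0,0,0],"grip":85},{"linear":[0,0.96,-0.547],"rotation":[0,0,0],"grip":85},{"linear":[0,0.96,-0.547],"rotation":[0,0,0],"grip":85},{"linear":[0,0.96,-0.547],"rotation":[0,0,0],"grip":85}]'
python3 -c "
from h import *
to([607.5,68.3,208])"
```

```text
time_s: 0.93
eef_pos: [414.0, -203.8, 208.2]
ee_rot: [0.597, 0.379, 0.598, -0.379]
force: [0.6, -0.7, 0.2]
grip_width: 0.998
t 0.93 pos [ 414.  -203.8  208.2] linear [ 0.001  0.97  -0.546] rows 8.0
jaw dir [ 0.426 -0.905 -0.002] x [-0.001  0.001 -1.   ] rot to vertical (scaled) [-0.    -0.003  0.   ] force [ 0.64 -0.73  0.2 ] grip 0.998 j [-0.71  0.17  1.68  0.    1.29  0.42]
```

```bash
python3 -m jog '[{"linear":[0,0.12,-0.068],"rotation":[0,0,0],"grip":85},{"linear":[0,0.24,-0.137],"rotation":[0,0,0],"grip":85},{"linear":[0,0.36,-0.205],"rotation":[0,0,0],"grip":85},{"linear":[0,0.48,-0.274],"rotation":[0,0,0],"grip":85},{"linear":[0,0.6,-0.342],"rotation":[0,0,0],"grip":85},{"linear":[0,0.72,-0.41],"rotation":[0,0,0],"grip":85},{"linear":[0,0.84,-0.479],"rotation":[0,0,0],"grip":85},{"linear":[0,0.97,-0.546],"rotation":[0,0,0],"grip":85},{"linear":[0,0.97,-0.546],"rotation":[0,0,0],"grip":85},{"linear":[0,0.97,-0.546],"rotation":[0,0,0],"grip":85}]'
python3 - <<'E'
from h import *
from rig import capture
c=calibration("wrist");p,d=capture("wrist");cv2.imwrite("pics/w1.png",p[:,:,::-1]);W=world("wrist",d,c)
to([607.5,68.3,23])
m=(abs(W[...,2]-78)<6)&(np.hypot(W[...,0]-607.5,W[...,1]-68.3)<35)
s=W[m];print(m.sum(),s.mean(0),cir(s[:,:2]),np.nanmedian(s[:,2]))
E
```

```text
time_s: 1.77
eef_pos: [608.1, 68.3, 207.2]
ee_rot: [0.596, 0.379, 0.598, -0.379]
force: [-0.5, -0.2, -0.1]
grip_width: 0.995
t 1.82 pos [607.5  67.2 207.6] linear [ 0.615  0.002 -0.002] rows 4.4
jaw dir [ 0.425 -0.905 -0.002] x [-0.002  0.001 -1.   ] rot to vertical (scaled) [-0.    -0.004  0.003] force [-0.14 -0.22  0.17] grip 0.996 j [-0.08  0.51  1.22  0.    1.42  1.05]
932 [607.31530873  67.46193537  77.97106585] ((606.1987915039062, 66.8973617553711), 19.456594467163086) 78.20796470143881
```

View pics/w1.png

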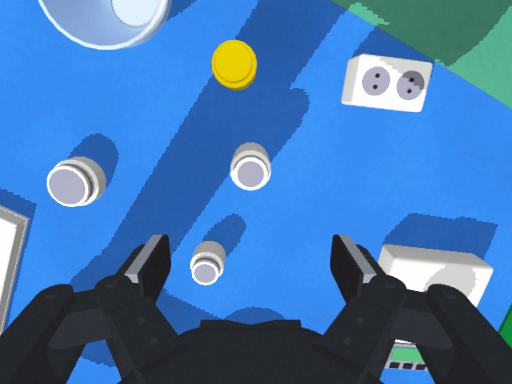

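The wrist view shows the tall white cup at (250,168), with the yellow one apart at (235,64). The wrist fix (607.3, 67.5) agrees with the other cameras. Now descending.

```bash
python3 -m jog '[{"linear":[0.1,0,0],"rotation":[0,0,0],"grip":85},{"linear":[0.2,0,0],"rotation":[0,0,0],"grip":85},{"linear":[0.3,0,0],"rotation":[0,0,0],"grip":85},{"linear":[0.36,0,0],"rotation":[0,0,0],"grip":85},{"linear":[0.42,0,0],"rotation":[0,0,0],"grip":85},{"linear":[0.48,0,0],"rotation":[0,0,0],"grip":85},{"linear":[0.54,0,0],"rotation":[0,0,0],"grip":85},{"linear":[0.58,0,0],"rotation":[0,0,0],"grip":85},{"linear":[0.61,0,0],"rotation":[0,0,0],"grip":85},{"linear":[0.63,0,0],"rotation":[0,0,0],"grip":85},{"linear":[0.63,0,0],"rotation":[0,0,0],"grip":85},{"linear":[0.63,0,0],"rotation":[0,0,0],"grip":85}]'
python3 - <<'E'
from h import *
from rig import capture
to([607.2,67.8,18])
p,d=capture("wrist");q=capture("scene")[0][160:352,180:436]
cv2.imwrite("pics/w2.png",np.hstack([cv2.resize(p,(400,300)),cv2.resize(q,(400,300))])[:,:,::-1])
E
```

```text
time_s: 2.82
eef_pos: [607.4, 66.9, 19.2]
ee_rot: [0.596, 0.379, 0.597, -0.379]
force: [0.2, -0.1, 0.7]
grip_width: 0.996
t 2.82 pos [607.4  66.9  19.2] linear [ 0.004  0.001 -0.003] rows 0.0
jaw dir [ 0.425 -0.905 -0.001] x [-0.001  0.001 -1.   ] rot to vertical (scaled) [ 0.    -0.003  0.002] force [ 0.22 -0.15  0.65] grip 0.996 j [-0.08  0.7   1.42  0.    1.02  1.05]
```

View pics/w2.png

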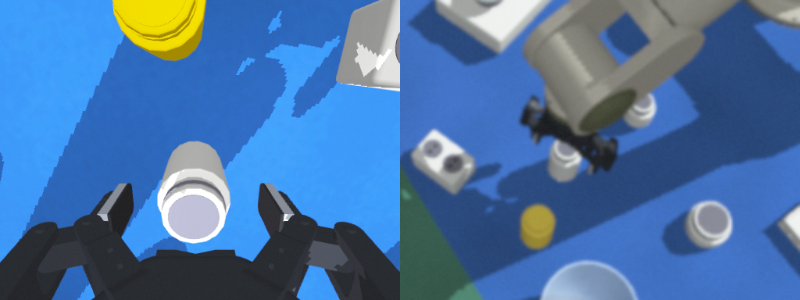

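The white tall cup (left half, 195,195) sits centred between the pads, with clearance on both sides. Closing.

```bash
python3 -m jog '[{"linear":[0,0,0],"rotation":[0,0,0],"grip":60},{"linear":[0,0,0],"rotation":[0,0,0],"grip":52},{"linear":[0,0,0],"rotation":[0,0,0],"grip":50},{"linear":[0,0,0],"rotation":[0,0,0],"grip":47},{"linear":[0,0,0],"rotation":[0,0,0],"grip":44},{"linear":[0,0,0],"rotation":[0,0,0],"grip":40},{"linear":[0,0,0],"rotation":[0,0,0],"grip":36},{"linear":[0,0,0],"rotation":[0,0,0],"grip":30},{"linear":[0,0,0],"rotation":[0,0,0],"grip":30},{"linear":[0,0,0],"rotation":[0,0,0],"grip":30},{"linear":[0,0,0],"rotation":[0,0,0],"grip":30},{"linear":[0,0,0],"rotation":[0,0,0],"grip":30}]' 35
python3 -m jog '[{"linear":[-0.01,0,0],"rotation":[0,0,0],"grip":30},{"linear":[-0.02,0,0],"rotation":[0,0,0],"grip":30},{"linear":[-0.04,0,0],"rotation":[0,0,0],"grip":30},{"linear":[-0.07,0,0],"rotation":[0,0,0],"grip":30},{"linear":[-0.1,0,0],"rotation":[0,0,0],"grip":30},{"linear":[-0.1,0,0],"rotation":[0,0,0],"grip":30},{"linear":[-0.1,0,0],"rotation":[0,0,0],"grip":30}]'
python3 - <<'E'
from h import *
from rig import capture
to([541,-251.5,205])
c=calibration("wrist");p,d=capture("wrist");W=world("wrist",d,c);q=capture("scene")[0][160:352,180:436]
m=(abs(W[...,2]-108)<8)&(np.hypot(W[...,0]-607.5,W[...,1]-68.3)<35);s=W[m];print(m.sum(),s.mean(0),cir(s[:,:2]),np.nanmedian(s[:,2]))
cv2.imwrite("pics/w3.png",np.hstack([cv2.resize(p,(400,300)),cv2.resize(q,(400,300))])[:,:,::-1])
E
```

```text
time_s: 3.92
eef_pos: [607.9, 67.4, 20.1]
ee_rot: [0.597, 0.379, 0.597, -0.379]
force: [-1.3, 1.3, 5.3]
grip_width: 0.549
time_s: 4.5
eef_pos: [608.3, 67.3, 50.9]
ee_rot: [0.597, 0.38, 0.597, -0.378]
force: [0.1, -0.6, -1.5]
grip_width: 0.545
t 4.5 pos [608.3  67.3  50.9] linear [-0.515 -0.654  0.866] rows 8.6
jaw dir [ 0.425 -0.905  0.   ] x [ 0.002  0.001 -1.   ] rot to vertical (scaled) [-0.     0.    -0.004] force [ 0.13 -0.63 -1.48] grip 0.545 j [-0.08  0.65  1.4   0.    1.08  1.05]
6807 [610.12496864  68.14136381 108.82104575] ((612.96875, 70.88664245605469), 34.36027908325195) 109.40930915547307
```

View pics/w3.png

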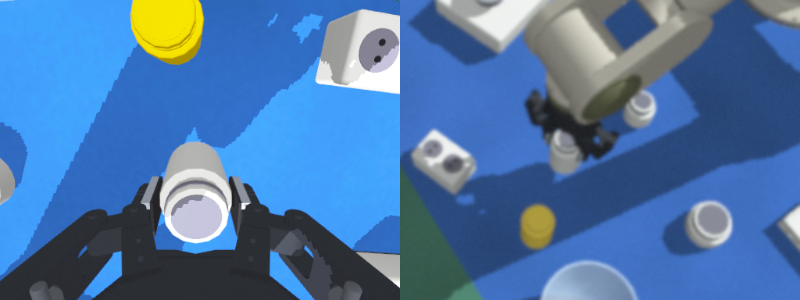

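The cup is lifted and held upright. In the left half it is at (195,200) between the pads, and the scene view shows it clear of the table. Next I raise it and carry it over the pan.

```bash
python3 -m jog '[{"linear":[-0.08,0,0],"rotation":[0,0,0],"grip":30},{"linear":[-0.16,-0.01,0.02],"rotation":[0,0,0],"grip":30},{"linear":[-0.24,-0.04,0.05],"rotation":[0,0,0],"grip":30},{"linear":[-0.3,-0.08,0.11],"rotation":[0,0,0],"grip":30},{"linear":[-0.33,-0.14,0.18],"rotation":[0,0,0],"grip":30},{"linear":[-0.33,-0.2,0.26],"rotation":[0,0,0],"grip":30},{"linear":[-0.33,-0.26,0.34],"rotation":[0,0,0],"grip":30},{"linear":[-0.33,-0.32,0.42],"rotation":[0,0,0],"grip":30},{"linear":[-0.33,-0.38,0.5],"rotation":[0,0,0],"grip":30},{"linear":[-0.33,-0.44,0.58],"rotation":[0,0,0],"grip":30},{"linear":[-0.33,-0.5,0.66],"rotation":[0,0,0],"grip":30},{"linear":[-0.33,-0.56,0.74],"rotation":[0,0,0],"grip":30},{"linear":[-0.33,-0.6,0.8],"rotation":[0,0,0],"grip":30},{"linear":[-0.33,-0.63,0.84],"rotation":[0,0,0],"grip":30},{"linear":[-0.33,-0.654,0.866],"rotation":[0,0,0],"grip":30},{"linear":[-0.33,-0.654,0.866],"rotation":[0,0,0],"grip":30},{"linear":[-0.33,-0.654,0.866],"rotation":[0,0,0],"grip":30},{"linear":[-0.33,-0.654,0.866],"rotation":[0,0,0],"grip":30}]'
python3 - <<'E'
from h import *
from rig import capture
to([541,-251.5,101])
c=calibration("wrist");p,d=capture("wrist");W=world("wrist",d,c);q,d2=capture("scene")
np.savez("w4.npz",p=p,d=d,W=W,q=q,d2=d2)
cv2.imwrite("pics/w4.png",np.hstack([cv2.resize(p,(400,300)),cv2.resize(q[80:272,120:376],(400,300))])[:,:,::-1])
E
```

```text
time_s: 6.1
eef_pos: [541.0, -250.2, 148.6]
ee_rot: [0.597, 0.379, 0.597, -0.378]
force: [-1.0, -0.4, 0.1]
grip_width: 0.546
t 6.1 pos [ 541.  -250.2  148.6] linear [ 0.159 -0.002  0.004] rows 1.1
jaw dir [ 0.426 -0.905 -0.001] x [-0.     0.001 -1.   ] rot to vertical (scaled) [ 0.    -0.002 -0.001] force [-1.01 -0.4   0.13] grip 0.546 j [-0.63  0.52  1.36  0.    1.27  0.5 ]
```

View pics/w4.png

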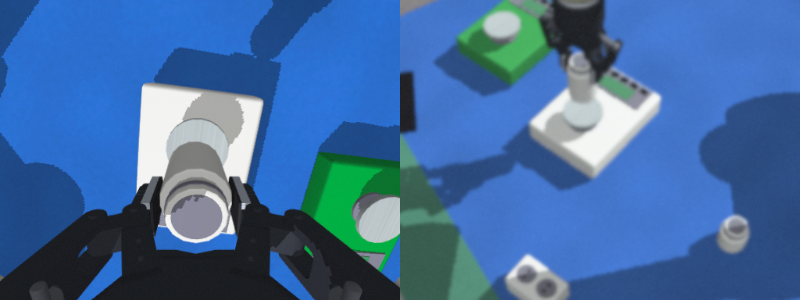

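The cup hangs over the white balance. In the left half the lid is at (197,215) and the pan at (197,140). I'll measure the lid against the pan in the same wrist picture.

Run:
```python
from h import *
from scipy.optimize import least_squares
z=np.load("w4.npz");W=z["W"];p=z["p"]
def fit(P,r,c0):
    h=cv2.convexHull(P.astype(np.float32))[:,0]
    return h
# pan
m=(abs(W[...,2]-80)<4)&(np.hypot(W[...,0]-541,W[...,1]+251)<45)
m=cv2.morphologyEx(m.astype(np.uint8),cv2.MORPH_OPEN,np.ones((3,3)));s=W[m>0]
print("pan",m.sum(),np.median(s[:,2]));
# boundary pts: outer ones on visible arc: per-angle max radius
def arc(s,c,r):
    for _ in range(10):
        a=np.arctan2(s[:,1]-c[1],s[:,0]-c[0]);q=np.hypot(*(s[:,:2]-c).T)
        b=np.floor((a+np.pi)/(2*np.pi)*60).astype(int);e=[]
        for k in range(60):
            i=np.where(b==k)[0]
            if len(i)>2:
                j=i[np.argsort(q[i])[-2]]
                if q[j]>r-5:e.append(s[j,:2])
        e=np.array(e);f=least_squares(lambda x:np.hypot(*(e-x).T)-r,c,loss="soft_l1");c=f.x
    return c,len(e),np.abs(f.fun).mean()
print(arc(s,np.array([541.,-251.]),35.7))
# lid
g=W[...,2]
near=np.hypot(W[...,0]-541,W[...,1]+250)<30
print(np.histogram(g[near&(g>150)],bins=np.arange(150,240,5)))
mm=near&(g>202)&(g<211);
n,l,st,ce=cv2.connectedComponentsWithStats(mm.astype(np.uint8));k=1+np.argmax(st[1:,4]);print(st[k],ce[k])
s=W[l==k];print("lid",s.mean(0),cir(s[:,:2]),arc(s,np.array([541.,-250.]),19))
A=np.c_[s[:,:2]-s[:,:2].mean(0),np.ones(len(s))];print("tilt",np.linalg.lstsq(A,s[:,2],rcond=None)[0])
```

```text
pan 2450 79.94497986582964
(array([ 538.94706272, -253.36257815]), 38, np.float64(0.2883503225607076))
(array([ 163,  174,  189,  216,  227,  322,  384,  728, 1577,  505,  907,
       4827,  594,  118,  182,  258,   81]), array([150, 155, 160, 165, 170, 175, 180, 185, 190, 195, 200, 205, 210,
       215, 220, 225, 230, 235]))
[ 210  234   82   77 4830] [250.42484472 272.29585921]
lid [ 541.55745529 -250.22533727  206.87248254] ((539.841064453125, -251.6607208251953), 19.718061447143555) (array([ 539.87680464, -251.06714071]), 60, np.float64(0.45062606538457195))
tilt [-4.23412422e-02 -1.04863296e-02  2.06872483e+02]
```

```bash
python3 -m jog '[{"linear":[0.03,-0.003,0.002],"rotation":[0,0,0],"grip":30},{"linear":[0.06,-0.006,0.005],"rotation":[0,0,0],"grip":30},{"linear":[0.09,-0.006,0.005],"rotation":[0,0,0],"grip":30},{"linear":[0.115,-0.006,0.005],"rotation":[0,0,0],"grip":30},{"linear":[0.135,-0.006,0.005],"rotation":[0,0,0],"grip":30},{"linear":[0.15,-0.006,0.005],"rotation":[0,0,0],"grip":30},{"linear":[0.15,-0.006,0.005],"rotation":[0,0,0],"grip":30},{"linear":[0.15,-0.006,0.005],"rotation":[0,0,0],"grip":30},{"linear":[0.15,-0.006,0.005],"rotation":[0,0,0],"grip":30}]'
python3 - <<'E'
from h import *
from rig import capture
to([540,-252.2,100])
p,d=capture("wrist");q,d2=capture("scene")
cv2.imwrite("pics/w5.png",np.hstack([cv2.resize(p,(400,300)),cv2.resize(q[90:186,180:308],(400,300))])[:,:,::-1])
E
```

```text
time_s: 6.95
eef_pos: [540.2, -252.5, 104.1]
ee_rot: [0.597, 0.379, 0.597, -0.378]
force: [-0.1, 0.1, -0.5]
grip_width: 0.548
t 6.95 pos [ 540.2 -252.5  104.1] linear [ 0.014 -0.    -0.001] rows 0.1
jaw dir [ 0.427 -0.904 -0.   ] x [ 0.001  0.001 -1.   ] rot to vertical (scaled) [-0.    -0.001 -0.002] force [-0.06  0.13 -0.53] grip 0.548 j [-0.63  0.56  1.41  0.    1.17  0.5 ]
```

View pics/w5.png

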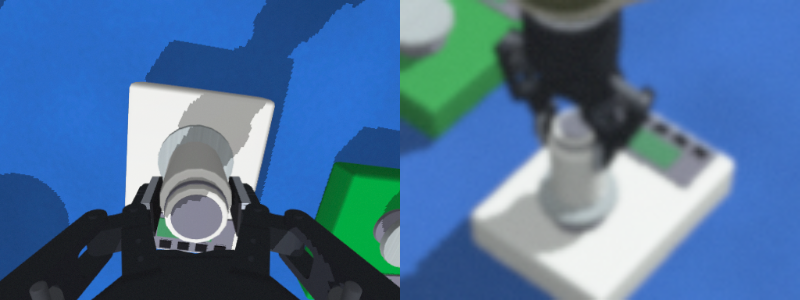

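The cup is about 4 mm above the pan and centred on it (right half: cup base 575,205, pan 578,200). Easing it down.

```bash
python3 -m jog '[{"linear":[0.003,0,0],"rotation":[0,0,0],"grip":30},{"linear":[0.006,0,0],"rotation":[0,0,0],"grip":30},{"linear":[0.009,0,0],"rotation":[0,0,0],"grip":30},{"linear":[0.011,0,0],"rotation":[0,0,0],"grip":30},{"linear":[0.011,0,0],"rotation":[0,0,0],"grip":30},{"linear":[0.011,0,0],"rotation":[0,0,0],"grip":30}]'
```

```text
time_s: 7.55
eef_pos: [540.2, -252.4, 100.8]
ee_rot: [0.597, 0.379, 0.597, -0.378]
force: [0.3, 1.0, -0.6]
grip_width: 0.547
```

```bash
python3 -m jog '[{"linear":[0.002,0,0],"rotation":[0,0,0],"grip":30},{"linear":[0.003,0,0],"rotation":[0,0,0],"grip":30},{"linear":[0.003,0,0],"rotation":[0,0,0],"grip":30},{"linear":[0.003,0,0],"rotation":[0,0,0],"grip":30}]'
```

```text
time_s: 7.88
eef_pos: [540.3, -252.5, 100.2]
ee_rot: [0.597, 0.379, 0.597, -0.378]
force: [-1.0, 0.6, 2.4]
grip_width: 0.546
```

```bash
python3 -m jog '[{"linear":[0.002,0,0],"rotation":[0,0,0],"grip":30},{"linear":[0.002,0,0],"rotation":[0,0,0],"grip":30},{"linear":[0.002,0,0],"rotation":[0,0,0],"grip":30}]'
```

```text
time_s: 8.13
eef_pos: [540.4, -252.4, 100.1]
ee_rot: [0.598, 0.379, 0.597, -0.378]
force: [-0.7, 1.3, 5.7]
grip_width: 0.548
```

The force has risen to 5.7 N, so the cup is on the pan. Opening gently.

```bash
python3 -m jog '[{"linear":[0,0,0],"rotation":[0,0,0],"grip":46},{"linear":[0,0,0],"rotation":[0,0,0],"grip":48},{"linear":[0,0,0],"rotation":[0,0,0],"grip":50},{"linear":[0,0,0],"rotation":[0,0,0],"grip":53},{"linear":[0,0,0],"rotation":[0,0,0],"grip":57},{"linear":[0,0,0],"rotation":[0,0,0],"grip":62},{"linear":[0,0,0],"rotation":[0,0,0],"grip":70},{"linear":[0,0,0],"rotation":[0,0,0],"grip":78},{"linear":[0,0,0],"rotation":[0,0,0],"grip":85},{"linear":[0,0,0],"rotation":[0,0,0],"grip":85},{"linear":[0,0,0],"rotation":[0,0,0],"grip":85}]' 20
python3 - <<'E'
from h import *
from rig import capture
to([540,-252.2,280])
p,d=capture("wrist");q,d2=capture("scene")
cv2.imwrite("pics/w6.png",np.hstack([cv2.resize(p,(400,300)),cv2.resize(q[90:186,180:308],(400,300))])[:,:,::-1])
E
```

```text
time_s: 9.05
eef_pos: [540.4, -252.4, 100.1]
ee_rot: [0.598, 0.379, 0.597, -0.378]
force: [-0.2, -0.2, 1.0]
grip_width: 0.994
t 9.05 pos [ 540.4 -252.4  100.1] linear [-0.6   -0.    -0.001] rows 4.3
jaw dir [ 0.427 -0.904  0.   ] x [ 0.001  0.    -1.   ] rot to vertical (scaled) [ 0.     0.001 -0.003] force [-0.2  -0.25  1.03] grip 0.994 j [-0.63  0.57  1.41  0.    1.16  0.5 ]
```

View pics/w6.png

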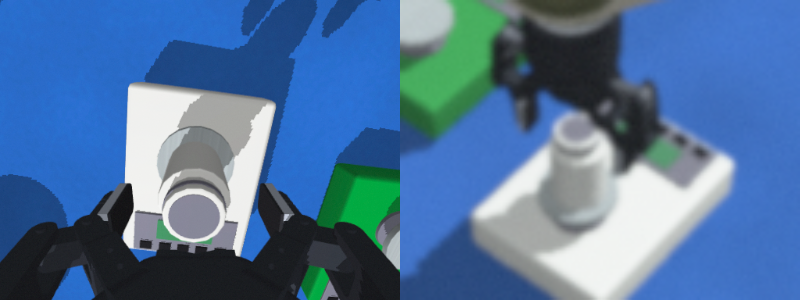

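The fingers are open and the cup stands free on the pan (left 195,200; right 580,185). Retreating straight up.

```bash
python3 -m jog '[{"linear":[-0.03,0,0],"rotation":[0,0,0],"grip":85},{"linear":[-0.08,0,0],"rotation":[0,0,0],"grip":85},{"linear":[-0.14,0,0],"rotation":[0,0,0],"grip":85},{"linear":[-0.22,0,0],"rotation":[0,0,0],"grip":85},{"linear":[-0.3,0,0],"rotation":[0,0,0],"grip":85},{"linear":[-0.38,0,0],"rotation":[0,0,0],"grip":85},{"linear":[-0.46,0,0],"rotation":[0,0,0],"grip":85},{"linear":[-0.5,0,0],"rotation":[0,0,0],"grip":85},{"linear":[-0.5,0,0],"rotation":[0,0,0],"grip":85},{"linear":[-0.5,0,0],"rotation":[0,0,0],"grip":85}]'
python3 - <<'E'
from h import *
from rig import capture
to([540,-252.2,280])
c=calibration("wrist");p,d=capture("wrist");q,d2=capture("scene")
for n,W in(("wrist",world("wrist",d,c)),("scene",world("scene",d2))):
    for nm,x,y,z,r in(("cup",540,-252,158,30),("pan",540,-252,80,42),("short",449,62,51,30),("squat",482,270,38.5,36)):
        m=(abs(W[...,2]-z)<6)&(np.hypot(W[...,0]-x,W[...,1]-y)<r);s=W[m]
        if m.sum()>20:
            print(n,nm,m.sum(),s.mean(0).round(1),np.round(cir(s[:,:2])[0],1),round(cir(s[:,:2])[1],1))
            if nm=="cup":
                A=np.c_[s[:,:2]-s[:,:2].mean(0),np.ones(len(s))];print("tilt",np.linalg.lstsq(A,s[:,2],rcond=None)[0])
cv2.imwrite("pics/w7.png",np.hstack([cv2.resize(p,(400,300)),cv2.resize(q,(400,300))])[:,:,::-1])
E
```

```text
time_s: 9.98
eef_pos: [540.2, -252.4, 250.4]
ee_rot: [0.598, 0.379, 0.597, -0.378]
force: [0.0, 0.2, -0.8]
grip_width: 0.991
t 9.98 pos [ 540.2 -252.4  250.4] linear [-0.099 -0.    -0.001] rows 0.7
jaw dir [ 0.427 -0.904  0.001] x [ 0.002 -0.    -1.   ] rot to vertical (scaled) [-0.     0.002 -0.004] force [ 0.03  0.17 -0.79] grip 0.991 j [-0.63  0.45  1.19  0.    1.5   0.5 ]
wrist cup 1202 [ 540.  -252.1  157.9] [ 538.6 -252.7] 19.4
tilt [-3.99678846e-02 -1.63544381e-02  1.57924102e+02]
wrist pan 951 [ 553.9 -247.7   79.9] [ 539.4 -253.4] 35.9
wrist short 588 [448.8  56.3  49.9] [447.1  59.2] 19.8
scene cup 152 [ 542.6 -249.3  157.2] [ 540.5 -250.6] 19.8
tilt [-1.60470443e-02 -5.86906448e-02  1.57214764e+02]
scene pan 213 [ 549.1 -241.2   80.3] [ 541.5 -252.6] 36.4
scene short 173 [449.8  61.5  50. ] [448.8  60.7] 19.7
scene squat 450 [483.3 269.   37.9] [482.6 268.6] 28.8
```

View pics/w7.png

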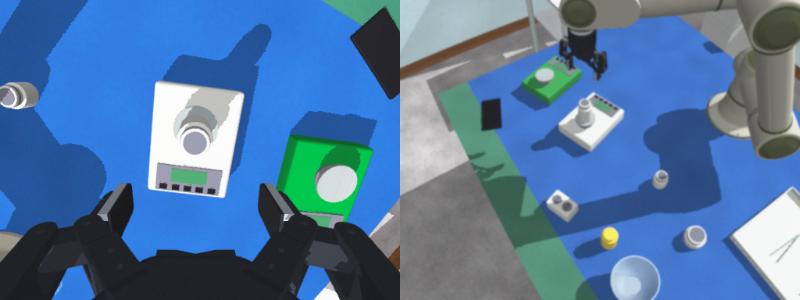

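The cup stands on the pan (left 195,130; right 585,110), within about 2 mm of its centre, with its top at 158 mm. The short and squat cups have not moved. Handing in.

```bash
python3 -c "
from rig import *
print(finish_job())"
```

```text
the job is handed in; nothing more can be done
None
```

I picked up the tall white cup, eased it down until the force reading rose to 5.7 N, let go, and backed the arm about 150 mm straight up. I handed the job in at about 10 s; it reports no verdict.

- **Centring:** the cup's axis is about 1–2 mm from the pan's centre in both the wrist and scene cameras.
- **Height:** the lid top is at 157–158 mm, which matches the cup's 78 mm standing on the 80 mm pan.
- **Upright:** plane fits to the lid gave 2.5° (wrist) and 3.5° (scene). The two fits lean in different directions, so I take this as edge noise rather than real tilt; either is under the limit.
- **Other cups:** the short and squat cups are within about 1 mm of where they began in the scene camera. A wrist reading put the short cup about 2 mm off.
- **Look-alikes:** I left the yellow cup and the green balance alone.
- **Failed checks:** none. The cameras disagree with each other by 1–3 mm on absolute position, which is about their calibration accuracy.

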